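# Snap the circuit board back into the kitchen scale

### The job

Put the circuit board back into the open kitchen scale: lift it off the red mat by its transformer and lay it, parts side up and white header next to the load cell, with its four holes on the noses of the four white snap posts. Then press the board down at its posts, feeling for each click, until every post has snapped through and the board sits flush on all four shoulders, without cracking the laminate (never over 45 N on it) or denting the tin shield can. Leave the screwdriver, the purple tub and the cake-pop stand where they are.

Things in the scene. Friction and masses are not known exactly. Their poses are not given: they have to be found in the camera images.
- board: the whole circuit board, parts side up, about 0.15 kg, 130 x 84 mm. Origin: centre of the laminate's underside, x along the long side, z up. Carries the transformer, the shield can, a white header at y -37 (30 x 8 mm), a black jack at x -60 y +7 (14 x 12 mm) and a blue capacitor at x +56 y +2 (12 mm wide), these three under 14 mm high; all else is bare laminate
- laminate: the board's green laminate alone, 130 x 84 x 3 mm; same origin and axes as the board. This is what is pressed on. It cracks if the fingers push on it with more than 45 N, even for a moment: an arm that comes down slowly (8 mm/s) and stops at 11 N stays well below; a faster one overshoots when the post clicks and the board lands on the shoulder
- shield_can: tin shield can on the board, 38 x 34 mm (board x, y), 7 mm high; origin: middle of its foot, at x 0, y -15 mm on the board. Thin: dented by more than 8 N
- transformer_top (a point): middle of the top of the board's yellow transformer, a firm block 28 mm (board x) by 32 mm (board y), 22 mm high, at x 0, y +22 mm of the board, its top 25 mm above the laminate's underside: the place to lift the board by. Fingers closing along board x have 30 mm of bare laminate on both sides
- scale: open kitchen scale, firm on the table. Origin: centre of its underside. Grey tray 230 x 270 mm (x, y), floor at 19 mm, rim 40 mm high; white keypad console on the -x side, 55 mm high. Bare aluminium load cell along x at y -12, up to 59 mm high; black battery box at y -82. The board's place: centre at x 0, y +68 mm, axes parallel to the scale's, white header beside the load cell
- mat: red silicone mat 200 x 160 x 4 mm, fixed, on which the board lies at the start; origin: centre of its underside
- screwdriver: orange screwdriver, 170 mm long, lying loose; origin under its middle
- tub: small purple tub, 72 mm wide, 42 mm high, loose; origin: centre of its foot
- pop_stand: wooden block 220 x 75 x 35 mm holding four cake pops 152 mm high, loose; origin: centre of its underside
- hole1 (a point): centre of the board's round hole 1 (8 mm wide, gold ring round it), at the laminate's underside; in the board's frame x +55, y +32 mm. It goes on post 1
- hole2 (a point): centre of the board's round hole 2 (8 mm wide, gold ring round it), at the laminate's underside; in the board's frame x +55, y -32 mm. It goes on post 2
- hole3 (a point): centre of the board's round hole 3 (8 mm wide, gold ring round it), at the laminate's underside; in the board's frame x -55, y +32 mm. It goes on post 3
- hole4 (a point): centre of the board's round hole 4 (8 mm wide, gold ring round it), at the laminate's underside; in the board's frame x -55, y -18 (set in, so the board fits only one way round) mm. It goes on post 4
- post1 (a point): snap post 1, white nylon: centre of its flat shoulder, 13 mm wide and 37 mm above the scale's underside, where the laminate's underside rests when home; z up. Above it a split arrowhead: neck 7 mm wide, sprung barbs 11.6 mm across with the ledge 3.9 mm up, tapering to a 2.4 mm nose 11.4 mm up. Posts are spaced exactly like the holes
- post2 (a point): snap post 2, same build. A hole set down up to 2 mm off the nose centres itself; the loose board then rests about 6 to 7 mm above the shoulders
- post3 (a point): snap post 3, same build. Pushed with closed finger tips 22 mm inboard of it (along board x), a post takes some 3 to 13 N (a neighbour may give way with it); the force rises over the first 2 to 3 mm, drops as the hole slides over the barbs, then the laminate stops hard on the shoulder
- post4 (a point): snap post 4, same build. Once the barbs have sprung out over the laminate it has up to 0.9 mm of play and cannot come off. A press away from the post can tip up the far, still loose end of the board a few mm

How it is judged:
On the way:
1. the board lies with its four holes on the four posts (z of hole1 in the frame of post1 below 0.01 m and horizontal distance between hole1 and post1 below 0.003 m and z of hole2 in the frame of post2 below 0.01 m and horizontal distance between hole2 and post2 below 0.003 m and z of hole3 in the frame of post3 below 0.01 m and horizontal distance between hole3 and post3 below 0.003 m and z of hole4 in the frame of post4 below 0.01 m and horizontal distance between hole4 and post4 below 0.003 m), for 0.2 s.
At the end, for the whole second after the job is handed in: all four holes of the board are on their posts (within 2.5 mm sideways) with the laminate's underside within 1.5 mm of each post's shoulder, that is snapped home, and the board is at rest (z of hole1 in the frame of post1 between -0.0015 and 0.0015 m and horizontal distance between hole1 and post1 below 0.0025 m and z of hole2 in the frame of post2 between -0.0015 and 0.0015 m and horizontal distance between hole2 and post2 below 0.0025 m and z of hole3 in the frame of post3 between -0.0015 and 0.0015 m and horizontal distance between hole3 and post3 below 0.0025 m and z of hole4 in the frame of post4 between -0.0015 and 0.0015 m and horizontal distance between hole4 and post4 below 0.0025 m and linear speed of board below 0.02 m/s); the robot touches nothing.
It fails at once if the fingers push on the laminate with more than 45 N (contact force between the fingers and laminate above 45 N).
It fails at once if the fingers press on the shield can with more than 8 N (contact force between the fingers and shield_can above 8 N).
It fails at once if the screwdriver is moved by more than 20 mm (distance of screwdriver from where it was at the start of the episode above 0.02 m).
It fails at once if the purple tub is moved by more than 20 mm (distance of tub from where it was at the start of the episode above 0.02 m).
It fails at once if the cake-pop stand is moved by more than 20 mm (distance of pop_stand from where it was at the start of the episode above 0.02 m).
It also fails if it takes over 67 s, if anything falls off the work surface, if the arm or the gripper's body presses on something with over 40 N, if the wrist force passes 120 N, or if a joint passes its speed limit or range.

### The arm

A 6-joint arm with a two-finger parallel gripper is mounted at the origin on the work surface. World frame = base frame: x ahead of the robot, y to its left, z up, the work surface at z = 0. Lengths are in m, angles in rad, forces in N, time in s.
With the tool pointing down it reaches from about 0.325 to 0.775 m from the base axis. Payload 5.5 kg.
Tool frame: the origin (TCP) lies between the finger pads; the fingertips stand 25 mm ahead of it and the grasp point (between the pads) lies 6 mm ahead of it; z points along the fingers, y is the line along which they close (so a half turn about z gives the same grasp; the last joint's range is limited). The gripper opens to 88 mm and grips with 3 to 60 N. Pads are 20 mm wide; open, the fingers measure 115 mm over their backs; the gripper's body (75 mm by 178 mm) begins 61 mm behind the grasp point.
Start: joints at [-1.224, 0.091, 1.231, -0, 1.82, -0.057], TCP at [0.236, -0.552, 0.218] pointing down, gripper open.
Joint ranges: [-2.87, 2.87], [-0.86, 2.18], [0.17, 2.46], [-1.51, 4.65], [0.06, 2.69], [-2.65, 2.65]. Speed limits (rad/s): [2.57, 2.57, 3.01, 3.14, 3.14, 3.14].

### API

Orientations are given as [roll, pitch, yaw] about the fixed x, y, z axes, in that order (R = Rz(yaw) Ry(pitch) Rx(roll)).
In Python, from rig import status, imaging, ctrl gives the robot as it stands.
- The arm moves only by the shell command python3 -m jog 'ROWS' [FORCE]. ROWS is a JSON object whose one key "series" holds a list of rows, each a list of 3 entries, a list of its own where there are three numbers: the turn, a rotation vector about the tool's x, y, z in degrees, then the shift along the tool's x, y, z in m, then the opening, from 0 (shut) to 1 (fully open). A call has 1 to 5 rows; each row is the pose to reach, as a shift and turn from the pose commanded when the call began, along the tool's axes at that moment; what a row does not reach only later rows make up. A row lasts 1/8 s, in which the tool goes at most 62.5 mm and 10.7 degrees, less where a joint would pass 70% of its speed; a pose out of reach is approached as far as the arm can. A call with a gripper value outside its range is refused whole. The fingers move at their own pace and stop on an object; FORCE is the grip in N (left out, the last holds). Time passes only in rows, so rows that repeat a pose let the fingers close. It gives the time, the measured TCP pose, the force, the opening and the grip force at its end, in the units of the state.
- status.sense(): the state, without advancing time (a new reading comes with each control period).
- imaging.read_camera(name): name is "scene" or "top"; returns the picture (384x512x3 uint8, red, green, blue); there is no depth.
- imaging.calibration(name): a dict with "fx", "fy", "cx", "cy" (pixels), "dist_coeffs" ([k1, k2, p1, p2, k3] as OpenCV has them; the pictures are not rectified), "T" (4x4, takes a point from camera to world coordinates). Camera axes: x right, y up, looking along -z (the intrinsics and any distortion apply to the point x, -y, -z); pixel columns grow to the right and rows downward; lengths in m; the calibration is good to about 2 mm. A picture is of the moment at which its call begins. calibration takes no time and is no camera call.
- ctrl.hand_in(): hands the job in; it is judged then, once.
The state is a dict: "clock": time; "joints": joint angles; "joint_velocities": joint speeds; "tau": joint torques, N m; "position": TCP position; "tcp_rot": TCP orientation; "contact_force": force on the tool from outside, world axes, zero at the start; "ft_torque": the same for the moment, N m; "grip_width": finger opening in m; "gripper_force": force on a finger pad.
Only numpy, scipy, OpenCV 4.12 (cv2) and the standard library are available. Lean on these libraries where they do the work, as an engineer would, in place of code of your own. Each camera call takes 0.05 s, during which the arm holds its last target. There are 200 camera calls.

## Working session

There is one attempt and no reset: what is moved stays moved. The work goes in short steps, Python scripts to look and compute and a shell command to move; the robot and the scene stay as the last step left them, time stands still between calls to the robot, and variables do not carry over. Pictures are saved under pics/ and viewed, at most 10 in all, crops included, and the job is handed in when it is done.

```bash
mkdir -p pics
python3 - <<'E'
from rig import status, imaging
import cv2,numpy as np
for n in("top","scene"):
    im=imaging.read_camera(n); cv2.imwrite(f"pics/{n}0_raw.png",im[:,:,::-1])
    cv2.imwrite(f"pics/{n}0.png",cv2.resize(im[:,:,::-1],(800,600),interpolation=cv2.INTER_CUBIC))
    c=imaging.calibration(n); print(n,{k:np.round(v,4).tolist() for k,v in c.items()})
s=status.sense();print(s)
E
```

```text
top {'fx': 433.2186, 'fy': 433.2186, 'cx': 253.1269, 'cy': 194.5559, 'dist_coeffs': [-0.147, 0.0, 0.0, 0.0, 0.0], 'T': [[0.0035, 0.9745, -0.2243, 0.3766], [-1.0, 0.0042, 0.0023, -0.1146], [0.0032, 0.2243, 0.9745, 1.1551], [0.0, 0.0, 0.0, 1.0]]}
scene {'fx': 451.9548, 'fy': 451.9548, 'cx': 251.3543, 'cy': 188.7501, 'dist_coeffs': [0.0589, 0.0, 0.0, 0.0, 0.0], 'T': [[0.4572, -0.6112, 0.6461, 1.3606], [0.8892, 0.327, -0.32, -0.5052], [-0.0157, 0.7208, 0.693, 0.8658], [0.0, 0.0, 0.0, 1.0]]}
{'clock': 0.1, 'joints': array([-1.22367112e+00,  9.17903904e-02,  1.23174604e+00, -2.77918028e-05,
        1.81981430e+00, -5.67348242e-02]), 'joint_velocities': array([ 1.11870402e-03, -5.36238727e-04, -8.64683247e-04, -2.56791431e-04,
       -3.31646033e-05,  1.88795484e-03]), 'tau': array([ 3.01945249e-03, -4.47854948e+01, -4.07570994e+01,  7.00970669e-02,
        2.84054142e-02, -1.22460056e-04]), 'position': array([ 0.23565922, -0.55148449,  0.21712685]), 'tcp_rot': array([-3.13983588e+00, -7.27873644e-05,  4.03853143e-01]), 'contact_force': array([-0.18321334,  0.15107061, -0.29018045]), 'ft_torque': array([-0.05531656, -0.02298253, -0.04207756]), 'gripper_force': 0.0, 'grip_width': 0.08772382760548439}
```

View pics/top0.png

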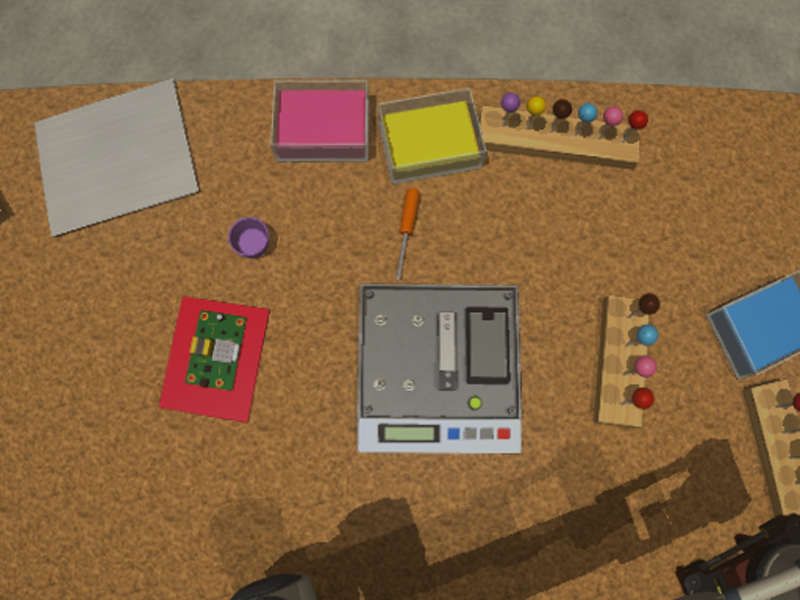

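View pics/scene0.png

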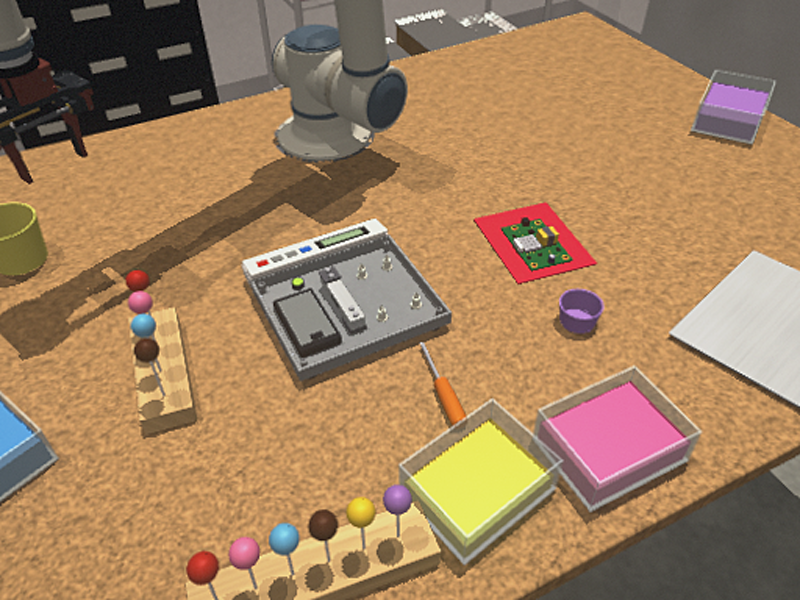

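Run:
```python
import cv2,numpy as np
def crop(im,x0,y0,w,h,k):
    c=cv2.resize(im[y0:y0+h,x0:x0+w],None,fx=k,fy=k,interpolation=cv2.INTER_CUBIC)
    for x in range(x0-x0%10+10,x0+w,10): cv2.line(c,(int((x-x0+.5)*k),0),(int((x-x0+.5)*k),6 if x%50 else 16),(255,255,255),1)
    for y in range(y0-y0%10+10,y0+h,10): cv2.line(c,(0,int((y-y0+.5)*k)),(6 if y%50 else 16,int((y-y0+.5)*k)),(255,255,255),1)
    return c
t=cv2.imread("pics/top0_raw.png"); s=cv2.imread("pics/scene0_raw.png")
o=np.zeros((600,800,3),np.uint8)
def put(c,x,y): o[y:y+c.shape[0],x:x+c.shape[1]]=c
put(crop(t,112,190,50,66,9),0,0)      # board top, 450x594
put(crop(s,315,132,58,44,6),452,0)    # board scene 348x264
cv2.imwrite("pics/c1.png",o)
o[:]=0
put(crop(t,228,180,60,80,6),0,0) # posts, 360x480
put(crop(s,215,150,73,60,6),362,0) # 438x360
cv2.imwrite("pics/c2.png",o)
```

```text
(no output)
```

View pics/c1.png

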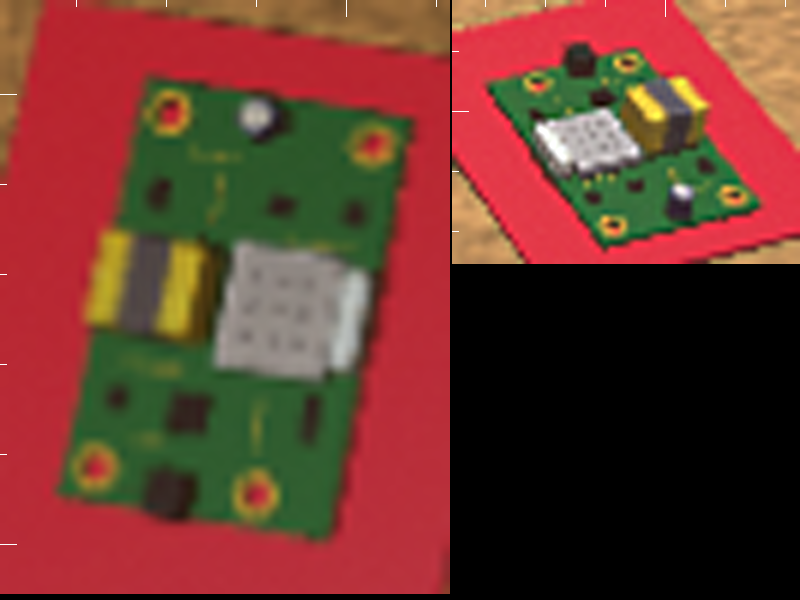

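View pics/c2.png

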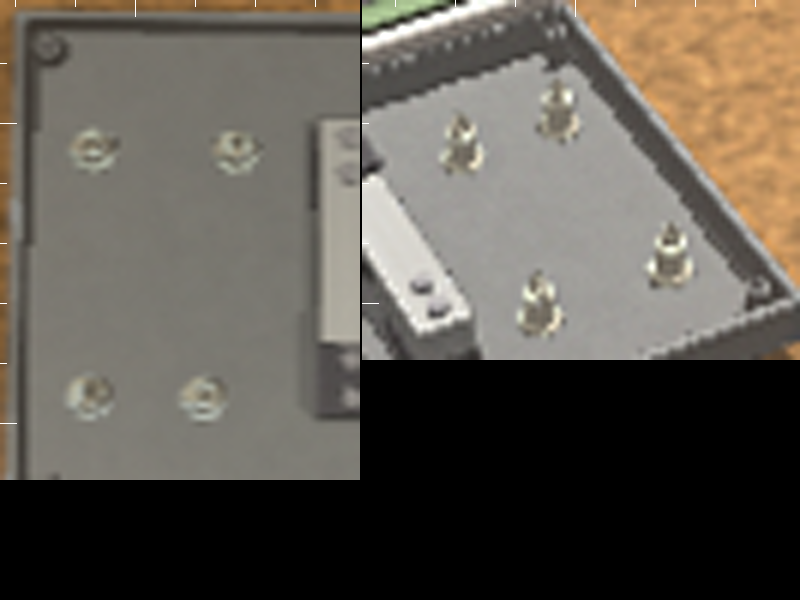

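```bash
cat > h.py <<'E'
import numpy as np,cv2
from rig import imaging
from scipy.optimize import least_squares
C={n:imaging.calibration(n) for n in("top","scene")}
def proj(n,P):
    c=C[n];T=np.array(c["T"]);q=(np.atleast_2d(P)-T[:3,3])@T[:3,:3]
    K=np.array([[c["fx"],0,c["cx"]],[0,c["fy"],c["cy"]],[0,0,1]])
    return cv2.projectPoints((q*[1,-1,-1]).reshape(-1,1,3),np.zeros(3),np.zeros(3),K,np.array(c["dist_coeffs"]))[0].reshape(-1,2)
def place(p,L,z): # p x,y,yaw ; L local xyz
    c,s=np.cos(p[2]),np.sin(p[2]);L=np.array(L,float)
    return np.c_[L[:,0]*c-L[:,1]*s+p[0],L[:,0]*s+L[:,1]*c+p[1],L[:,2]+z]
def fit(obs,z,p0): # obs list (cam,local,pixels)
    f=lambda p:np.concatenate([(proj(n,place(p,L,z))-px).ravel() for n,L,px in obs])
    r=least_squares(f,p0,loss="soft_l1",f_scale=.7);return r.x,r.fun
def un(px,x0,y0,k): return np.array(px,float)/k+[x0-.5,y0-.5]
H=np.array([[.055,.032],[.055,-.032],[-.055,.032],[-.055,-.018]])
E
python3 - <<'E'
from h import *
top=np.c_[H,[.003]*4]
bt=un([(170,112),(372,145),(96,467),(256,493)],112,190,9)
bs=un([(734-452,195),(613-452,225),(627-452,63),(537-452,83)],315,132,6)
pt=un([(93,150),(236,153),(91,395),(203,398)],228,180,6)
ps=un([(672-362,225),(538-362,272),(557-362,82),(460-362,115)],215,150,6)
ct=np.r_[un([(20,15)],228,180,6),un([(519,286)],0,0,1.5625)]
P=lambda z:np.c_[H+[0,.068],[z]*4]
sc=[("top",P(.041),pt),("top",[[.115,.135,.04],[.115,-.135,.04]],ct)]
for nm,o,z in(("board top",[("top",top,bt)],.004),("board scene",[("scene",top,bs)],.004),("board",[("top",top,bt),("scene",top,bs)],.004),
  ("scale top",sc[:1],0),("scale top+c",sc,0),("scale scene",[("scene",P(.0484),ps)],0),("scale",sc+[("scene",P(.0484),ps)],0)):
    x,r=fit(o,z,[.4,0.1,0]);print(nm,np.round(x[:2]*1000,1),np.degrees(x[2]).round(2),np.round(r,2))
    if nm[:5]=="scale": print("   board goal",np.round(place(x,[[0,.068,0]],0)*1000,1))
    else: print("   transformer",np.round(place(x,[[0,.022,0]],0)*1000,1))
E
```

```text
board top [559.6 195.2] -8.41 [ 0.   -0.    0.08 -0.18 -0.07  0.05 -0.02  0.12]
   transformer [[562.8 217.    0. ]]
board scene [559.  194.3] -8.23 [-0.04  0.01 -0.    0.06 -0.01 -0.15  0.05  0.07]
   transformer [[562.2 216.1   0. ]]
board [559.3 194.8] -8.36 [ 0.12  0.11  0.21 -0.08  0.09  0.18  0.15  0.24  0.13  0.03  0.14  0.06
  0.22 -0.15  0.26  0.06]
   transformer [[562.5 216.6   0. ]]
scale top [ 551.5 -189.9] -0.36 [-0.18 -0.38  0.35 -0.63 -0.48  0.63  0.28  0.33]
   board goal [[ 552.  -121.9    0. ]]
scale top+c [ 551.8 -190.6] -0.36 [ 0.05 -0.47  0.59 -0.72 -0.24  0.52  0.52  0.22 -0.58 -0.13 -0.28  0.44]
   board goal [[ 552.2 -122.6    0. ]]
scale scene [ 555.6 -191. ] -0.12 [-0.22  0.07  0.22  0.3   0.07 -0.26 -0.07 -0.15]
   board goal [[ 555.8 -123.     0. ]]
scale [ 552.7 -190.4] -0.44 [ 0.03 -0.87  0.56 -1.09 -0.31  0.11  0.44 -0.16 -0.57 -0.53 -0.29  0.16
 -0.56 -0.51 -0.15 -0.38 -0.03 -0.84 -0.19 -0.8 ]
   board goal [[ 553.3 -122.4    0. ]]
```

Run:
```python
from h import *
t=cv2.imread("pics/top0_raw.png"); s=cv2.imread("pics/scene0_raw.png")
hyp=[((.5518,-.1904,np.radians(-.36)),(0,0,255)),((.5556,-.191,np.radians(-.12)),(255,255,0))]
o=np.zeros((600,800,3),np.uint8);k=16
a=np.linspace(0,2*np.pi,40)
for row,(n,im) in enumerate((("top",t),("scene",s))):
  for i in range(4):
    c=proj(n,place(hyp[1][0],[[*(H[i]+[0,.068]),.037]],0))[0].astype(int)
    x0,y0=c-[6,9]
    for sub in range(1):
      w=cv2.resize(im[y0:y0+18,x0:x0+12],None,fx=k,fy=k,interpolation=cv2.INTER_CUBIC)
      for h,col in hyp:
        for r,z in((.0065,.037),(.0012,.0484)):
          L=np.c_[H[i][0]+r*np.cos(a),H[i][1]+.068+r*np.sin(a),0*a+z]
          p=(proj(n,place(h,L,0))-[x0,y0]+.5)*k
          cv2.polylines(w,[p.astype(np.int32)],True,col,1)
      o[row*300:row*300+288,i*200:i*200+192]=w
cv2.imwrite("pics/c3.png",o)
```

```text
(no output)
```

View pics/c3.png

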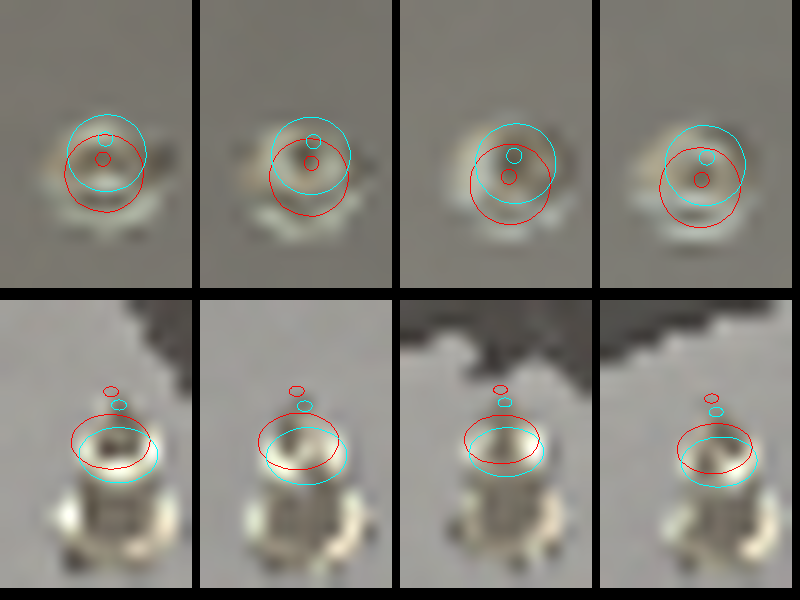

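```bash
cat > d.py <<'E'
import sys,numpy as np
from rig import status
from scipy.spatial.transform import Rotation as R
x,y,z,yaw=map(float,sys.argv[1:5]); s=status.sense()
Rt=R.from_euler("xyz",s["tcp_rot"]);G=R.from_euler("xyz",[np.pi,0,np.radians(yaw)])
print("t",round(s["clock"],2),"pos",np.round(s["position"]*1000,1),"rpy",np.degrees(s["tcp_rot"]).round(2),"F",np.round(s["contact_force"],1),"w",round(s["grip_width"]*1000,1),"gf",round(s["gripper_force"],1))
print("turn",np.degrees((Rt.inv()*G).as_rotvec()).round(2),"shift mm",np.round(Rt.inv().apply(np.array([x,y,z])-s["position"])*1000,1))
E
python3 -m jog '{"series":[[[0,0,0],[0.0434,-0.0416,0],1],[[0,0,0],[0.0868,-0.0832,0],0.65],[[0,0,0],[0.1302,-0.1248,0],0.65],[[0,0,0],[0.1736,-0.1664,0],0.65],[[0,0,0],[0.217,-0.208,0],0.65]]}' 30
python3 -m jog '{"series":[[[0,0,0],[0.0434,-0.0416,0],0.65],[[0,0,0],[0.0868,-0.0832,0],0.65],[[0,0,0],[0.1302,-0.1248,0],0.65],[[0,0,0],[0.1736,-0.1664,0],0.65],[[0,0,0],[0.217,-0.208,0],0.65]]}'
python3 -m jog '{"series":[[[0,0,-10],[0.0424,-0.0406,0],0.65],[[0,0,-20],[0.0848,-0.0812,0],0.65],[[0,0,-30],[0.1272,-0.122,0],0.65],[[0,0,-40],[0.169,-0.1625,0],0.65],[[0,0,-50],[0.169,-0.1625,0.06],0.65]]}'
python3 d.py .5625 .2166 .0345 81.64
```

```text
clock: 0.72
position: [0.3539, -0.2733, 0.2177]
tcp_rot: [-3.141, -0.0, 0.403]
contact_force: [1.1, 0.0, 0.7]
grip_width: 0.0573
gripper_force: 0.0
clock: 1.35
position: [0.4717, 0.0033, 0.2179]
tcp_rot: [3.141, 0.0, 0.404]
contact_force: [1.3, 0.2, -0.1]
grip_width: 0.0572
gripper_force: 0.0
clock: 1.98
position: [0.5664, 0.2219, 0.1622]
tcp_rot: [3.134, -0.007, 1.287]
contact_force: [0.5, -0.7, -0.7]
grip_width: 0.0573
gripper_force: 0.0
t 1.98 pos [566.4 221.9 162.2] rpy [179.54  -0.38  73.72] F [ 0.5 -0.7 -0.7] w 57.3 gf 0.0
turn [ 0.49 -0.35 -7.92] shift mm [ -7.   -3.3 127.6]
```

```bash
python3 -m jog '{"series":[[[0,0,-7.9],[-0.003,-0.002,0.04],0.65],[[0,0,-7.9],[-0.003,-0.002,0.08],0.65],[[0,0,-7.9],[-0.003,-0.002,0.08],0.65],[[0,0,-7.9],[-0.003,-0.002,0.08],0.65]]}' >/dev/null
python3 d.py .5625 .2166 .0345 81.64
```

```text
t 2.48 pos [560.8 215.   79.8] rpy [ 1.7991e+02 -4.0000e-02  8.1030e+01] F [ 0.3 -0.3  0.6] w 57.0 gf 0.0
turn [ 0.09 -0.04 -0.61] shift mm [ 1.8  1.4 45.3]
```

```bash
python3 -m jog '{"series":[[[0,0,-0.6],[0.0018,0.0014,0.015],0.65],[[0,0,-0.6],[0.0018,0.0014,0.03],0.65],[[0,0,-0.6],[0.0018,0.0014,0.038],0.65],[[0,0,-0.6],[0.0018,0.0014,0.045],0.65],[[0,0,-0.6],[0.0018,0.0014,0.045],0.65]]}' >/dev/null
python3 d.py .5625 .2166 .0345 81.64
python3 -m jog '{"series":[[[0,0,0],[0,0,0],0.5],[[0,0,0],[0,0,0],0.4],[[0,0,0],[0,0,0],0.3],[[0,0,0],[0,0,0],0.2],[[0,0,0],[0,0,0],0.2]]}' 30
python3 d.py .5625 .2166 .0345 81.64
```

```text
t 3.1 pos [561.4 216.3  32.3] rpy [-1.7993e+02  3.0000e-02  8.1640e+01] F [-0.1  1.1 -0.2] w 57.1 gf 0.0
turn [-0.07  0.03 -0.01] shift mm [ 0.5  1.  -2.2]
clock: 3.72
position: [0.5618, 0.2164, 0.0332]
tcp_rot: [3.142, -0.0, 1.425]
contact_force: [0.4, 0.4, 0.3]
grip_width: 0.0178
gripper_force: 0.0
t 3.73 pos [561.8 216.4  33.2] rpy [180.    -0.    81.64] F [0.4 0.4 0.3] w 17.8 gf 0.0
turn [ 0. -0. -0.] shift mm [ 0.3  0.6 -1.3]
```

```bash
python3 - <<'E'
from h import *
o=np.zeros((600,800,3),np.uint8)
for i,(n,x0,y0) in enumerate((("top",95,170),("scene",295,90))):
    im=imaging.read_camera(n)[:,:,::-1]; cv2.imwrite(f"pics/{n}1_raw.png",im)
    o[:600,i*400:i*400+400]=cv2.resize(im[y0:y0+120,x0:x0+80],(400,600),interpolation=cv2.INTER_CUBIC)
cv2.imwrite("pics/c4.png",o)
E
python3 d.py .5625 .2166 .0345 81.64
```

```text
t 3.83 pos [561.8 216.4  33.1] rpy [-180.      0.     81.64] F [-0.5  0.4  0.6] w 17.6 gf 0.0
turn [-0.  0. -0.] shift mm [ 0.3  0.6 -1.4]
```

View pics/c4.png

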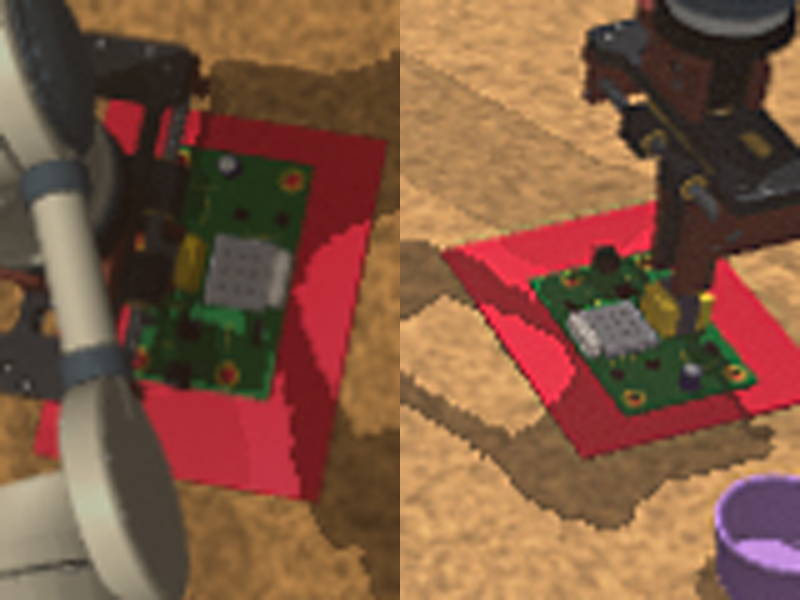

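```bash
python3 - <<'E'
from h import *
for z in(.008,.029,.040): print(z,[proj(n,[[.5625,.2166,z]]).round(1).tolist() for n in C])
print("holes", proj("scene",place([.5593,.1948,np.radians(-8.36)],np.c_[H,[.003]*4],.004)).round(1).tolist())
E
python3 - <<'E'
import cv2,numpy as np
o=np.zeros((600,800,3),np.uint8)
for i,f in enumerate(("pics/scene0_raw.png","pics/scene1_raw.png")):
    o[:600,i*400:i*400+400]=cv2.resize(cv2.imread(""+f)[120:180,330:370],(400,600),interpolation=cv2.INTER_CUBIC)
cv2.imwrite("pics/c5.png",o)
E
```

```text
0.008 [[[129.8, 222.2]], [[349.5, 153.1]]]
0.029 [[[127.6, 220.9]], [[350.5, 147.5]]]
0.04 [[[126.5, 220.2]], [[351.0, 144.6]]]
holes [[361.6, 164.0], [341.5, 169.1], [343.9, 141.9], [328.9, 145.4]]
```

View pics/c5.png

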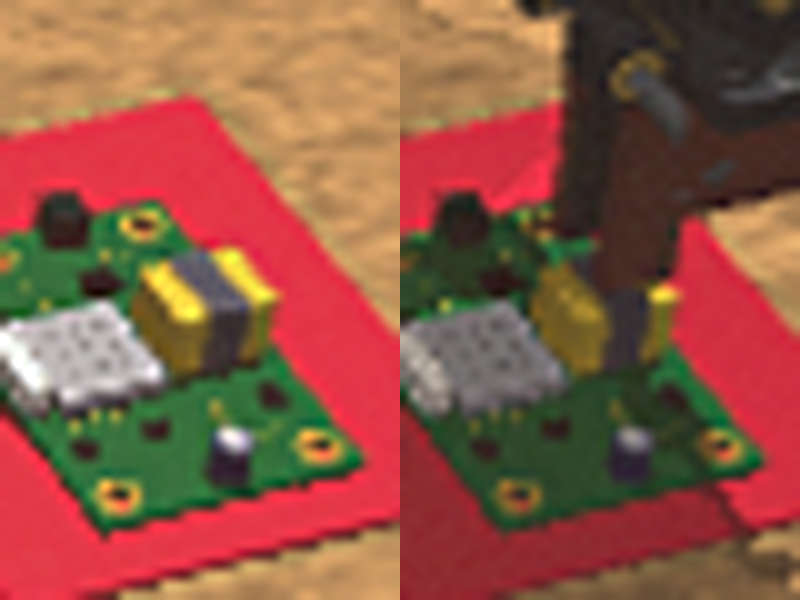

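```bash
python3 - <<'E'
from h import *
ty=np.array([np.sin(.4039),-np.cos(.4039),0]);p=np.array([.2357,-.5515,.2171])
for d in(0,.025): print("start",d,[proj("scene",[p+sg*.050*ty-[0,0,d]]).round(1).tolist() for sg in(1,-1)])
y=np.radians(81.64);ty=np.array([np.sin(y),-np.cos(y),0]);tx=np.array([np.cos(y),np.sin(y),0]);p=np.array([.5618,.2164,.0331])
q=lambda P:((proj("scene",P)[0]-[330,120]+.5)*10).round().tolist()
for z in(.008,.030): print("tip now outer face",z,[q([p*[1,1,0]+[0,0,z]+.022*ty+s*.01*tx]) for s in(-1,1)],"inner",[q([p*[1,1,0]+[0,0,z]+.009*ty+s*.01*tx]) for s in(-1,1)])
print("trans +x face bottom",[q(place([.5593,.1948,np.radians(-8.36)],[[.014,.022+s*.016,.003]],.004)) for s in(-1,1)])
E
python3 d.py .5625 .2166 .0345 81.64
```

```text
start 0 [[[17.5, 116.7]], [[53.6, 99.5]]]
start 0.025 [[[21.3, 125.1]], [[56.7, 107.7]]]
tip now outer face 0.008 [[203.0, 387.0], [264.0, 372.0]] inner [[182.0, 361.0], [243.0, 346.0]]
tip now outer face 0.03 [[213.0, 329.0], [276.0, 314.0]] inner [[192.0, 302.0], [254.0, 287.0]]
trans +x face bottom [[173.0, 379.0], [271.0, 355.0]]
t 3.83 pos [561.8 216.4  33.1] rpy [-180.      0.     81.64] F [-0.5  0.4  0.6] w 17.6 gf 0.0
turn [-0.  0. -0.] shift mm [ 0.3  0.6 -1.4]
```

The picture shows the finger tips above the transformer top (scene crop around 640,285), about 25 mm higher than the stated tip length implies. The start picture shows the same offset: tips at raw (17.6,115), which fits z = TCP. I'll open the fingers and feel my way down in small steps.

```bash
python3 -m jog '{"series":[[[0,0,0],[0,0,0],0.65],[[0,0,0],[0,0,0],0.65],[[0,0,0],[0,0,0],0.65],[[0,0,0],[0.0003,0.0006,0.001],0.65],[[0,0,0],[0.0003,0.0006,0.002],0.65]]}'; python3 -m jog '{"series":[[[0,0,0],[0,0,0.001],0.65],[[0,0,0],[0,0,0.002],0.65],[[0,0,0],[0,0,0.003],0.65]]}'; python3 d.py .5625 .2166 .0345 81.64
```

```text
clock: 4.45
position: [0.5625, 0.2166, 0.031]
tcp_rot: [-3.142, -0.0, 1.425]
contact_force: [0.6, 0.2, 1.1]
grip_width: 0.0562
gripper_force: 0.0
clock: 4.82
position: [0.5624, 0.2167, 0.028]
tcp_rot: [-3.142, -0.0, 1.425]
contact_force: [0.9, -0.1, -0.8]
grip_width: 0.0573
gripper_force: 0.0
t 4.83 pos [562.4 216.7  28. ] rpy [-180.     -0.     81.64] F [ 0.9 -0.1 -0.8] w 57.3 gf 0.0
turn [-0. -0. -0.] shift mm [-0.   0.1 -6.5]
```

```bash
python3 -m jog '{"series":[[[0,0,0],[0,0,0.002],0.65],[[0,0,0],[0,0,0.004],0.65],[[0,0,0],[0,0,0.006],0.65],[[0,0,0],[0,0,0.007],0.65],[[0,0,0],[0,0,0.008],0.65]]}'; python3 -m jog '{"series":[[[0,0,0],[0,0,0.001],0.65],[[0,0,0],[0,0,0.002],0.65],[[0,0,0],[0,0,0.003],0.65]]}'|grep -E "pos|contact"
```

```text
clock: 5.45
position: [0.5625, 0.2166, 0.02]
tcp_rot: [-3.142, 0.0, 1.425]
contact_force: [0.5, 0.1, 1.5]
grip_width: 0.057
gripper_force: 0.0
position: [0.5625, 0.2166, 0.0171]
contact_force: [0.4, 0.4, 0.0]
```

```bash
for i in 1; do python3 -m jog '{"series":[[[0,0,0],[0,0,0.001],0.65],[[0,0,0],[0,0,0.002],0.65],[[0,0,0],[0,0,0.003],0.65]]}'|grep -E "pos|contact"; python3 -m jog '{"series":[[[0,0,0],[0,0,0.001],0.65],[[0,0,0],[0,0,0.002],0.65]]}'|grep -E "pos|contact"; done
```

```text
position: [0.5625, 0.2166, 0.0141]
contact_force: [-0.1, 1.3, -0.6]
position: [0.5625, 0.2166, 0.012]
contact_force: [0.8, -0.4, 1.0]
```

```bash
python3 -m jog '{"series":[[[0,0,0],[0,0,0],0.5],[[0,0,0],[0,0,0],0.3],[[0,0,0],[0,0,0],0.2],[[0,0,0],[0,0,0],0.2],[[0,0,0],[0,0,0],0.2]]}' 30; python3 d.py .5625 .2166 .0345 81.64
```

```text
clock: 7.08
position: [0.5626, 0.2166, 0.0122]
tcp_rot: [3.141, -0.0, 1.425]
contact_force: [1.4, 0.7, 0.0]
grip_width: 0.0277
gripper_force: 30.0
t 7.08 pos [562.6 216.6  12.2] rpy [179.99  -0.    81.63] F [1.4 0.7 0. ] w 27.7 gf 30.0
turn [ 0.01 -0.   -0.01] shift mm [ -0.   -0.  -22.3]
```

```bash
python3 -m jog '{"series":[[[0,0,0],[0,0,-0.01],0.2],[[0,0,0],[0,0,-0.03],0.2],[[0,0,0],[0,0,-0.06],0.2],[[0,0,0],[0,0,-0.08],0.2],[[0,0,0],[0,0,-0.09],0.2]]}'|grep -E "pos|grip"
python3 -m jog '{"series":[[[0,0,-1],[-0.02,0.0025,0],0.2],[[0,0,-2],[-0.06,0.0076,0],0.2],[[0,0,-4],[-0.1,0.0126,0],0.2],[[0,0,-4],[-0.13,0.0164,0],0.2],[[0,0,-4],[-0.15,0.019,0],0.2]]}'|grep -E "pos|grip"
python3 d.py .5562 -.1005 .1 89.88
```

```text
position: [0.5632, 0.2168, 0.1046]
grip_width: 0.0281
gripper_force: 30.0
position: [0.5591, 0.0641, 0.1018]
grip_width: 0.0277
gripper_force: 30.0
t 8.32 pos [559.1  64.1 101.8] rpy [-1.7995e+02  1.0000e-02  8.5580e+01] F [-0.4  0.  -0.7] w 27.7 gf 30.0
turn [-0.05  0.01 -4.3 ] shift mm [-164.4    9.8    1.8]
```

```bash
python3 -m jog '{"series":[[[0,0,-1],[-0.03,0.0018,0],0.2],[[0,0,-2],[-0.07,0.0042,0],0.2],[[0,0,-3],[-0.11,0.0066,0],0.2],[[0,0,-4.3],[-0.145,0.0086,0],0.2],[[0,0,-4.3],[-0.1644,0.0098,0.0]  ,0.2]]}'|grep -E "pos|grip"
python3 -m jog '{"series":[[[0,0,0],[0,0,0.02],0.2],[[0,0,0],[0,0,0.028],0.2],[[0,0,0],[0,0,0.028],0.2],[[0,0,0],[0,0,0.028],0.2]]}'|grep -E "pos|grip"
python3 d.py .5562 -.1005 .07 89.88
python3 - <<'E'
from h import *
o=np.zeros((600,800,3),np.uint8)
for i,(n,x0,y0) in enumerate((("top",228,170),("scene",215,135))):
    im=imaging.read_camera(n)[:,:,::-1]; cv2.imwrite(f"pics/{n}2_raw.png",im)
    o[:525,i*400:i*400+399]=cv2.resize(im[y0:y0+75,x0:x0+57],(399,525),interpolation=cv2.INTER_CUBIC)
cv2.imwrite("pics/c6.png",o)
E
```

```text
position: [0.5565, -0.1004, 0.1019]
grip_width: 0.0277
gripper_force: 30.0
position: [0.5569, -0.0983, 0.0743]
grip_width: 0.0282
gripper_force: 30.0
t 9.45 pos [556.9 -98.3  74.3] rpy [ 1.7999e+02 -1.0000e-02  9.0010e+01] F [-0.6  0.3 -1.1] w 28.2 gf 30.0
turn [ 0.01 -0.01  0.13] shift mm [-2.2 -0.7  4.3]
```

View pics/c6.png

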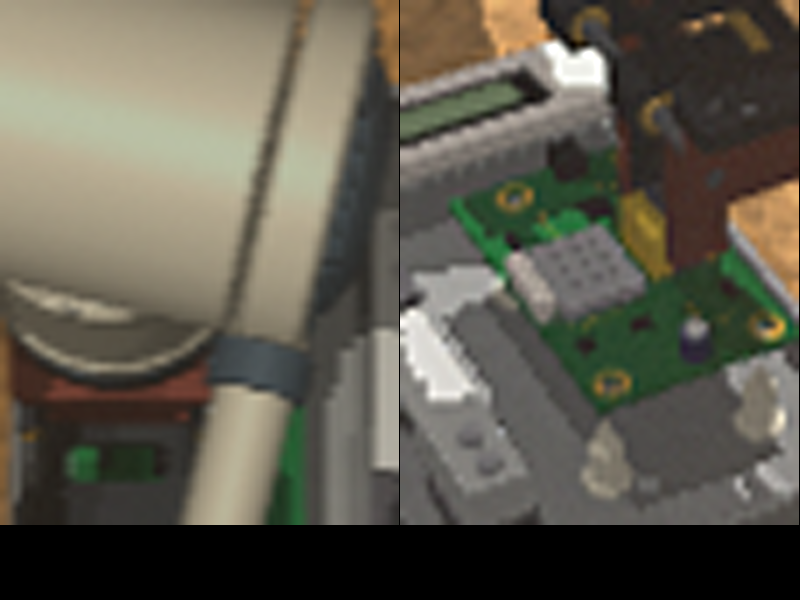

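```bash
python3 - <<'E'
from h import *
px=un([(767-400,326),(612-400,383),(515-400,198)],215,135,7)
L=np.c_[H,[.003]*4][[0,1,3]]
for z in(.064,.066,.068):
    x,r=fit([("scene",L,px)],z,[.556,-.12,0]);print(z,np.round(x[:2]*1000,1),np.degrees(x[2]).round(2),np.round(r,2))
f=lambda p:(proj("scene",place(p[:3],L,p[3]))-px).ravel()
r=least_squares(f,[.556,-.12,0,.066]);print(r.x.round(4),np.degrees(r.x[2]),r.fun.round(2))
E
python3 d.py .5562 -.1005 .07 89.88
```

```text
0.064 [ 554.3 -120.2] 0.46 [-0.12 -0.04  0.06  0.01  0.06  0.04]
0.066 [ 556.2 -121.1] 0.43 [-0.08 -0.03  0.04  0.04  0.03 -0.  ]
0.068 [ 558.2 -122. ] 0.41 [-0.03 -0.02  0.03  0.06  0.   -0.05]
[ 0.5577 -0.1218  0.0072  0.0675] 0.41276668421616974 [-0.04 -0.02  0.03  0.06  0.01 -0.04]
t 9.55 pos [557.1 -98.7  74.8] rpy [1.7994e+02 1.0000e-02 8.9980e+01] F [ 0.1 -0.2 -1.6] w 27.7 gf 30.0
turn [0.06 0.01 0.1 ] shift mm [-1.8 -0.9  4.8]
```

```bash
python3 -m jog '{"series":[[[0,0,0.2],[-0.0018,-0.0008,0],0.2],[[0,0,0.2],[-0.0018,-0.0008,0.006],0.2],[[0,0,0.2],[-0.0018,-0.0008,0.012],0.2],[[0,0,0.2],[-0.0018,-0.0008,0.016],0.2],[[0,0,0.2],[-0.0018,-0.0008,0.016],0.2]]}'|grep -E "pos|force"
python3 d.py .5563 -.1005 .052 89.75
```

```text
position: [0.5555, -0.1009, 0.0574]
contact_force: [0.7, -0.3, -1.8]
gripper_force: 30.0
t 10.18 pos [ 555.5 -100.9   57.4] rpy [-1.7993e+02 -2.0000e-02  8.9730e+01] F [ 0.7 -0.3 -1.8] w 28.0 gf 30.0
turn [-0.07 -0.02 -0.02] shift mm [0.5 0.8 5.4]
```

```bash
python3 -m jog '{"series":[[[0,0,0],[0.0004,0.0006,0],0.2],[[0,0,0],[0.0004,0.0006,0],0.2],[[0,0,0],[0.0004,0.0006,0.001],0.2],[[0,0,0],[0.0004,0.0006,0.002],0.2]]}'|grep -E "pos|contact"
python3 -m jog '{"series":[[[0,0,0],[0,0,0.001],0.2],[[0,0,0],[0,0,0.002],0.2]]}'|grep -E "pos|contact"
python3 d.py .5563 -.1005 .052 89.75
```

```text
position: [0.5566, -0.1006, 0.0562]
contact_force: [-0.1, 0.1, -0.3]
position: [0.5565, -0.1006, 0.0541]
contact_force: [-0.7, -0.4, -1.0]
t 10.93 pos [ 556.5 -100.6   54.1] rpy [180.    -0.    89.73] F [-0.7 -0.4 -1. ] w 27.5 gf 30.0
turn [ 0.   -0.   -0.02] shift mm [ 0.1 -0.2  2.1]
```

```bash
python3 -m jog '{"series":[[[0,0,0],[0,0,0.001],0.2],[[0,0,0],[0,0,0.002],0.2]]}'|grep -E "pos|contact";python3 -m jog '{"series":[[[0,0,0],[0,0,0.0005],0.2],[[0,0,0],[0,0,0.001],0.2]]}'|grep -E "pos|contact"
python3 d.py .5563 -.1005 .052 89.75
```

```text
position: [0.5565, -0.1005, 0.0523]
contact_force: [-0.8, 1.8, 0.9]
position: [0.5564, -0.1004, 0.0516]
contact_force: [-3.8, 2.9, 4.9]
t 11.43 pos [ 556.4 -100.4   51.6] rpy [-1.7999e+02 -2.0000e-02  8.9740e+01] F [-3.8  2.9  4.9] w 27.7 gf 30.0
turn [-0.01 -0.02 -0.01] shift mm [-0.1 -0.1 -0.4]
```

```bash
python3 -m jog '{"series":[[[0,0,0],[0,0,0],0.35],[[0,0,0],[0,0,0],0.5],[[0,0,0],[0,0,0],0.5],[[0,0,0],[0,0,-0.005],0.5],[[0,0,0],[0,0,-0.02],0.5]]}'|grep -E "pos|contact|width"
python3 -m jog '{"series":[[[0,0,0],[0,0,-0.03],0.5],[[0,0,10],[0,0,-0.05],0.3],[[0,0,20],[0,0,-0.05],0.1],[[0,0,30],[0,0,-0.05],0],[[0,0,40],[0,0,-0.05],0]]}'|grep -E "pos|contact|width"
python3 - <<'E'
from h import *
o=np.zeros((600,800,3),np.uint8)
im=imaging.read_camera("scene")[:,:,::-1]; cv2.imwrite("pics/scene3_raw.png",im)
cv2.imwrite("pics/c7.png",cv2.resize(im[140:212,210:300],(720,576),interpolation=cv2.INTER_CUBIC))
E
python3 d.py .5563 -.1005 .052 0
```

```text
position: [0.556, -0.1005, 0.071]
contact_force: [-0.0, 1.6, -0.4]
grip_width: 0.0441
position: [0.5569, -0.1007, 0.1227]
contact_force: [0.2, 0.1, 0.7]
grip_width: 0.0074
t 12.72 pos [ 556.9 -100.7  122.6] rpy [ 1.7991e+02 -5.0000e-02  4.9010e+01] F [0.9 0.3 0.6] w 3.5 gf 0.0
turn [ 0.06 -0.08 49.01] shift mm [-0.3 -0.7 70.6]
```

View pics/c7.png

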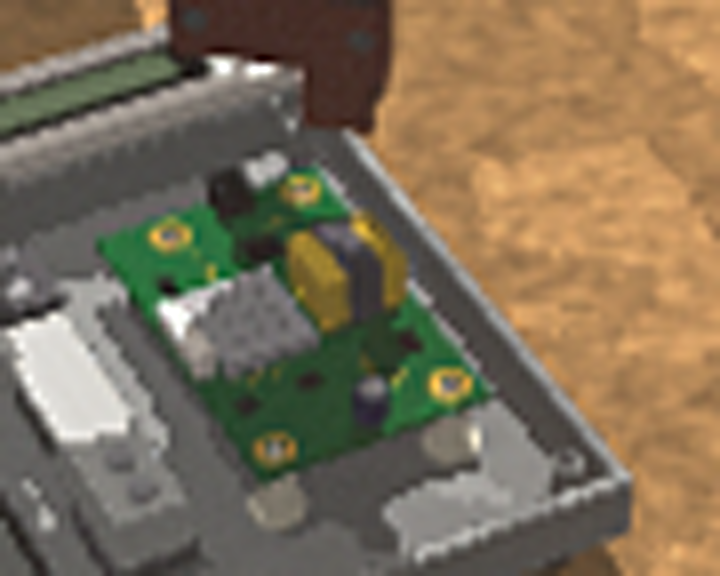

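```bash
python3 -m jog '{"series":[[[0,0,10],[0,0,0.01],0],[[0,0,20],[0,0,0.02],0],[[0,0,30],[0,0,0.03],0],[[0,0,40],[0,0,0.03],0],[[0,0,49],[0,0,0.03],0]]}'|grep -E "contact|width"
python3 -m jog '{"series":[[[0,0,0],[0.015,-0.005,0],0],[[0,0,0],[0.033,-0.01,0],0],[[0,0,0],[0.033,-0.01,0],0]]}'|grep -E "contact|width"
python3 d.py .589 -.0905 .055 0
python3 - <<'E'
from h import *
px=un([(450,385),(275,450),(302,190),(171,236)],210,140,8)
L=np.c_[H,[.003]*4]
f=lambda p:(proj("scene",place(p[:3],L,p[3]))-px).ravel()
for z in(.042,.0435,.045):
    x,r=fit([("scene",L,px)],z,[.556,-.12,0]);print(z,np.round(x[:2]*1000,1),np.degrees(x[2]).round(2),np.round(r,2))
E
```

```text
contact_force: [0.8, 0.1, -0.1]
grip_width: 0.0006
contact_force: [-0.5, -1.5, -0.2]
grip_width: 0.0006
t 13.72 pos [590.1 -90.   91.8] rpy [ 1.7999e+02 -4.0000e-02  9.0000e-01] F [-0.5 -1.5 -0.2] w 0.6 gf 0.0
turn [ 0.01 -0.04  0.9 ] shift mm [-1.1  0.5 36.8]
0.042 [ 554.2 -122.3] -0.52 [ 0.02  0.02 -0.   -0.15 -0.05  0.19  0.02 -0.03]
0.0435 [ 555.6 -123. ] -0.53 [ 0.06  0.04 -0.01 -0.12 -0.04  0.16 -0.   -0.06]
0.045 [ 557.1 -123.7] -0.54 [ 0.09  0.05 -0.03 -0.09 -0.04  0.13 -0.03 -0.08]
```

```bash
python3 -m jog '{"series":[[[0,0,0.9],[-0.001,0.0005,0.012],0],[[0,0,0.9],[-0.001,0.0005,0.024],0],[[0,0,0.9],[-0.001,0.0005,0.034],0],[[0,0,0.9],[-0.001,0.0005,0.036],0],[[0,0,0.9],[-0.001,0.0005,0.037],0]]}'|grep -E "pos|contact"
python3 -m jog '{"series":[[[0,0,0],[0,0,0.001],0],[[0,0,0],[0,0,0.002],0],[[0,0,0],[0,0,0.003],0]]}'|grep -E "pos|contact"
python3 -m jog '{"series":[[[0,0,0],[0,0,0.001],0],[[0,0,0],[0,0,0.002],0]]}'|grep -E "pos|contact"
```

```text
position: [0.5884, -0.0908, 0.0541]
contact_force: [-0.3, 0.8, 0.4]
position: [0.5885, -0.0907, 0.0513]
contact_force: [-0.4, -0.2, 0.7]
position: [0.5884, -0.0907, 0.0491]
contact_force: [-0.6, -0.1, 0.5]
```

```bash
python3 -m jog '{"series":[[[0,0,0],[0,0,0.001],0],[[0,0,0],[0,0,0.002],0]]}'|grep -E "pos|contact"
python3 -m jog '{"series":[[[0,0,0],[0,0,0.001],0]]}'|grep -E "pos|contact"
python3 -m jog '{"series":[[[0,0,0],[0,0,0.001],0]]}'|grep -E "pos|contact"
```

```text
position: [0.5884, -0.0907, 0.0471]
contact_force: [-0.2, 0.3, 0.3]
position: [0.5884, -0.0907, 0.046]
contact_force: [0.3, 0.1, -0.4]
position: [0.5884, -0.0907, 0.045]
contact_force: [-0.8, -0.1, -0.5]
```

```bash
for k in 1; do python3 -m jog '{"series":[[[0,0,0],[0,0,0.001],0]]}'|grep -E "pos|contact"
python3 -m jog '{"series":[[[0,0,0],[0,0,0.001],0]]}'|grep -E "pos|contact"
python3 -m jog '{"series":[[[0,0,0],[0,0,0.001],0]]}'|grep -E "pos|contact"; done
```

```text
position: [0.5884, -0.0907, 0.0441]
contact_force: [-0.2, 0.3, -0.6]
position: [0.5884, -0.0907, 0.0431]
contact_force: [-0.2, 0.1, -0.4]
position: [0.5884, -0.0907, 0.0421]
contact_force: [-0.8, 0.6, 0.5]
```

```bash
python3 -m jog '{"series":[[[0,0,0],[0,0,0.001],0]]}'|grep -E "pos|contact"
python3 -m jog '{"series":[[[0,0,0],[0,0,0.001],0]]}'|grep -E "pos|contact"
python3 -m jog '{"series":[[[0,0,0],[0,0,0.001],0]]}'|grep -E "pos|contact"
```

```text
position: [0.5885, -0.0907, 0.0416]
contact_force: [-1.7, -0.2, 4.5]
position: [0.5886, -0.0907, 0.041]
contact_force: [-1.7, 0.8, 3.7]
position: [0.5887, -0.0907, 0.0401]
contact_force: [-1.7, 1.0, 4.9]
```

```bash
python3 -m jog '{"series":[[[0,0,0],[0,0,0.001],0]]}'|grep -E "pos|contact"
python3 -m jog '{"series":[[[0,0,0],[0,0,0.001],0]]}'|grep -E "pos|contact"
```

```text
position: [0.5886, -0.0907, 0.0381]
contact_force: [0.5, -0.4, 4.2]
position: [0.5887, -0.0908, 0.0378]
contact_force: [-1.8, 0.5, 7.7]
```

```bash
python3 -m jog '{"series":[[[0,0,0],[0,0,0.001],0]]}'|grep -E "pos|contact"
```

```text
position: [0.5888, -0.0908, 0.0376]
contact_force: [-4.3, 0.4, 10.9]
```

```bash
python3 -m jog '{"series":[[[0,0,0],[0,0,-0.01],0],[[0,0,0],[0,0,-0.02],0],[[0,0,0],[0,0.032,-0.02],0],[[0,0,0],[0,0.064,-0.02],0],[[0,0,0],[0,0.064,-0.02],0]]}'|grep -E "pos|contact"
python3 -m jog '{"series":[[[0,0,0],[0,0,0.007],0],[[0,0,0],[0,0,0.012],0],[[0,0,0],[0,0,0.014],0]]}'|grep -E "pos|contact"
python3 d.py .589 -.1545 .042 0
```

```text
position: [0.5881, -0.1565, 0.0562]
contact_force: [-0.5, 0.7, 0.3]
position: [0.5882, -0.1537, 0.042]
contact_force: [-0.9, 1.5, 2.5]
t 17.6 pos [ 588.2 -153.7   42. ] rpy [-1.7997e+02  1.0000e-02 -1.0000e-01] F [-0.9  1.5  2.5] w 0.4 gf 1.4
turn [-0.03  0.01 -0.1 ] shift mm [0.8 0.8 0. ]
```

```bash
python3 -m jog '{"series":[[[0,0,0],[0,0,0.001],0]]}'|grep -E "pos|contact"
python3 -m jog '{"series":[[[0,0,0],[0,0,0.001],0]]}'|grep -E "pos|contact"
```

```text
position: [0.5883, -0.1539, 0.0414]
contact_force: [-1.0, 2.7, 3.9]
position: [0.5884, -0.1545, 0.0403]
contact_force: [1.0, -0.0, -0.2]
```

```bash
python3 -m jog '{"series":[[[0,0,0],[0,0,0.001],0]]}'|grep -E "pos|contact"
python3 -m jog '{"series":[[[0,0,0],[0,0,0.001],0]]}'|grep -E "pos|contact"
```

```text
position: [0.5881, -0.1548, 0.0388]
contact_force: [-1.2, -0.1, 0.1]
position: [0.588, -0.1548, 0.0377]
contact_force: [-0.6, 0.1, 1.5]
```

```bash
python3 -m jog '{"series":[[[0,0,0],[0,0,0.001],0]]}'|grep -E "pos|contact"
```

```text
position: [0.5882, -0.1549, 0.0375]
contact_force: [-2.5, 1.0, 5.5]
```

```bash
python3 -m jog '{"series":[[[0,0,0],[0,0,0.0007],0]]}'|grep -E "pos|contact"
```

```text
position: [0.5882, -0.1549, 0.0374]
contact_force: [-2.7, 1.1, 7.6]
```

```bash
python3 -m jog '{"series":[[[0,0,0],[0,0,0.0009],0]]}'|grep -E "pos|contact"
python3 -m jog '{"series":[[[0,0,0],[0,0,-0.01],0],[[0,0,0],[0,0,-0.028],0],[[0,0,0],[-0.03,-0.007,-0.028],0],[[0,0,0],[-0.066,-0.014,-0.028],0],[[0,0,0],[-0.066,-0.014,-0.028],0]]}'|grep -E "pos|contact"
python3 -m jog '{"series":[[[0,0,0],[0,0,0.0],0],[[0,0,0],[0,0,0.007],0],[[0,0,0],[0,0,0.014],0],[[0,0,0],[0,0,0.018],0]]}'|grep -E "pos|contact"
python3 d.py .523 -.1405 .042 0
```

```text
position: [0.5882, -0.1549, 0.0372]
contact_force: [-4.5, 1.8, 11.2]
position: [0.5211, -0.1403, 0.0643]
contact_force: [1.3, 0.4, -0.7]
position: [0.5221, -0.1404, 0.0443]
contact_force: [-0.3, -0.4, 1.3]
t 19.6 pos [ 522.1 -140.4   44.3] rpy [-1.7997e+02  9.0000e-02 -1.6000e-01] F [-0.3 -0.4  1.3] w 0.6 gf 0.0
turn [-0.03  0.09 -0.16] shift mm [0.9 0.1 2.3]
```

```bash
for r in 1; do python3 -m jog '{"series":[[[0,0,0],[0.0005,0,0.001],0]]}'|grep -E "pos|contact"
python3 -m jog '{"series":[[[0,0,0],[0,0,0.001],0]]}'|grep -E "pos|contact"
python3 -m jog '{"series":[[[0,0,0],[0,0,0.001],0]]}'|grep -E "pos|contact"; done
```

```text
position: [0.5225, -0.1404, 0.0437]
contact_force: [-0.3, -0.4, 0.4]
position: [0.5229, -0.1405, 0.0435]
contact_force: [0.6, -0.1, -0.0]
position: [0.5229, -0.1406, 0.0427]
contact_force: [0.3, -0.1, 0.4]
```

```bash
python3 -m jog '{"series":[[[0,0,0],[0,0,0.001],0]]}'|grep -E "pos|contact"
python3 -m jog '{"series":[[[0,0,0],[0,0,0.001],0]]}'|grep -E "pos|contact"
```

```text
position: [0.5228, -0.1406, 0.0417]
contact_force: [-0.1, 0.7, -0.4]
position: [0.5229, -0.1406, 0.0409]
contact_force: [-1.4, 0.5, 3.4]
```

```bash
python3 -m jog '{"series":[[[0,0,0],[0,0,0.001],0]]}'|grep -E "pos|contact"
python3 -m jog '{"series":[[[0,0,0],[0,0,0.001],0]]}'|grep -E "pos|contact"
```

```text
position: [0.523, -0.1406, 0.0404]
contact_force: [-2.6, 0.0, 6.6]
position: [0.5231, -0.1407, 0.0399]
contact_force: [-2.8, -0.0, 8.9]
```

```bash
python3 -m jog '{"series":[[[0,0,0],[0,0,0.001],0]]}'|grep -E "pos|contact"
python3 -m jog '{"series":[[[0,0,0],[0,0,0.001],0]]}'|grep -E "pos|contact"
```

```text
position: [0.5232, -0.1407, 0.0394]
contact_force: [-2.8, 1.5, 8.8]
position: [0.5232, -0.1407, 0.0383]
contact_force: [-1.9, 0.5, 4.1]
```

```bash
python3 -m jog '{"series":[[[0,0,0],[0,0,0.001],0]]}'|grep -E "pos|contact"
python3 -m jog '{"series":[[[0,0,0],[0,0,0.001],0]]}'|grep -E "pos|contact"
```

```text
position: [0.5229, -0.1406, 0.0358]
contact_force: [0.4, 0.0, 10.9]
position: [0.523, -0.1406, 0.0357]
contact_force: [-3.8, 1.5, 11.9]
```

```bash
python3 -m jog '{"series":[[[0,0,0],[0,0,0.0007],0]]}'|grep -E "pos|contact"
```

```text
position: [0.5231, -0.1406, 0.0357]
contact_force: [-5.4, 1.6, 13.5]
```

```bash
python3 -m jog '{"series":[[[0,0,0],[0,0,-0.01],0],[[0,0,0],[0,0,-0.02],0],[[0,0,0],[0,-0.025,-0.02],0],[[0,0,0],[0,-0.05,-0.02],0],[[0,0,0],[0,-0.05,-0.02],0]]}'|grep -E "pos|contact"
python3 -m jog '{"series":[[[0,0,0],[0,0,0.005],0],[[0,0,0],[0,0,0.01],0],[[0,0,0],[0,0,0.012],0]]}'|grep -E "pos|contact"
python3 -m jog '{"series":[[[0,0,0],[0,0,0.001],0],[[0,0,0],[0,0,0.002],0]]}'|grep -E "pos|contact"
```

```text
position: [0.523, -0.0894, 0.054]
contact_force: [-0.1, -0.3, 0.4]
position: [0.5225, -0.091, 0.041]
contact_force: [0.0, 0.0, 1.0]
position: [0.5229, -0.0907, 0.0398]
contact_force: [-0.1, -0.7, 0.4]
```

```bash
python3 -m jog '{"series":[[[0,0,0],[0,0,0.001],0]]}'|grep -E "pos|contact"
python3 -m jog '{"series":[[[0,0,0],[0,0,0.001],0]]}'|grep -E "pos|contact"
```

```text
position: [0.523, -0.0906, 0.0389]
contact_force: [-0.3, 0.5, 0.0]
position: [0.523, -0.0905, 0.0379]
contact_force: [0.2, 0.3, 0.4]
```

```bash
python3 -m jog '{"series":[[[0,0,0],[0,0,0.001],0]]}'|grep -E "pos|contact"
python3 -m jog '{"series":[[[0,0,0],[0,0,0.001],0]]}'|grep -E "pos|contact"
```

```text
position: [0.5229, -0.0905, 0.0368]
contact_force: [0.9, 0.8, 0.5]
position: [0.5229, -0.0905, 0.0358]
contact_force: [-0.3, 0.2, 5.7]
```

```bash
python3 -m jog '{"series":[[[0,0,0],[0,0,0.001],0]]}'|grep -E "pos|contact"
```

```text
position: [0.523, -0.0905, 0.0358]
contact_force: [-3.4, 0.2, 8.9]
```

```bash
python3 -m jog '{"series":[[[0,0,0],[0,0,0.001],0]]}'|grep -E "pos|contact"
```

```text
position: [0.523, -0.0905, 0.0357]
contact_force: [-5.9, 0.9, 12.4]
```

```bash
python3 -m jog '{"series":[[[0,0,0],[0,0,-0.02],0],[[0,0,0],[0,0,-0.036],0],[[0,0,0],[0.033,0,-0.036],0],[[0,0,0],[0.066,0,-0.036],0],[[0,0,0],[0.066,0,-0.036],0]]}'|grep -E "pos|contact"
python3 -m jog '{"series":[[[0,0,0],[0,0,0.015],0],[[0,0,0],[0,0,0.028],0],[[0,0,0],[0,0,0.03],0],[[0,0,0],[0,0,0.031],0],[[0,0,0],[0,0,0.032],0]]}'|grep -E "pos|contact"
python3 -m jog '{"series":[[[0,0,0],[0,0,0.001],0]]}'|grep -E "pos|contact"
```

```text
position: [0.5903, -0.0907, 0.0701]
contact_force: [-1.0, 0.3, 1.1]
position: [0.5891, -0.0908, 0.0384]
contact_force: [0.3, 0.2, 0.3]
position: [0.5891, -0.0908, 0.0373]
contact_force: [0.5, 0.6, 0.0]
```

```bash
python3 -m jog '{"series":[[[0,0,0],[0,0,0.001],0]]}'|grep -E "pos|contact"
python3 -m jog '{"series":[[[0,0,0],[0,0,0.001],0]]}'|grep -E "pos|contact"
```

```text
position: [0.589, -0.0907, 0.0361]
contact_force: [-0.6, -0.3, 0.7]
position: [0.5891, -0.0907, 0.0358]
contact_force: [-2.5, -0.7, 7.7]
```

```bash
python3 -m jog '{"series":[[[0,0,0],[0,0,-0.01],0],[[0,0,0],[0,0,-0.02],0],[[0,0,0],[0,0.032,-0.02],0],[[0,0,0],[0,0.064,-0.02],0],[[0,0,0],[0,0.064,-0.02],0]]}'|grep -E "pos|contact"
python3 -m jog '{"series":[[[0,0,0],[0,0,0.01],0],[[0,0,0],[0,0,0.015],0],[[0,0,0],[0,0,0.016],0],[[0,0,0],[0,0,0.017],0],[[0,0,0],[0,0,0.017],0]]}'|grep -E "pos|contact"
python3 -m jog '{"series":[[[0,0,0],[0,0,0.001],0]]}'|grep -E "pos|contact"
```

```text
position: [0.5887, -0.1566, 0.0554]
contact_force: [0.5, 0.2, -0.4]
position: [0.5888, -0.1545, 0.038]
contact_force: [0.4, 0.5, 0.6]
position: [0.5889, -0.1547, 0.0372]
contact_force: [-0.9, -0.4, 0.7]
```

```bash
python3 -m jog '{"series":[[[0,0,0],[0,0,0.001],0]]}'|grep -E "pos|contact"
python3 -m jog '{"series":[[[0,0,0],[0,0,0.001],0]]}'|grep -E "pos|contact"
```

```text
position: [0.5888, -0.1547, 0.0359]
contact_force: [0.4, 0.7, -0.6]
position: [0.5888, -0.1548, 0.0358]
contact_force: [-2.1, 0.7, 8.1]
```

All four corners now stop hard at the same height (TCP 35.7–35.8 mm). I'll raise the arm, check by picture and hand in.

```bash
python3 -m jog '{"series":[[[0,0,0],[0,0,-0.015],0],[[0,0,0],[0,0,-0.05],0],[[0,0,0],[-0.03,-0.03,-0.1],0],[[0,0,0],[-0.06,-0.06,-0.12],0],[[0,0,0],[-0.06,-0.06,-0.12],0]]}'|grep -E "clock|pos|contact"
python3 - <<'E'
from h import *
im=imaging.read_camera("scene")[:,:,::-1]
cv2.imwrite("pics/c8.png",cv2.resize(im[140:212,210:300],(720,576),interpolation=cv2.INTER_CUBIC))
# predicted home ring centres in this crop
print(((proj("scene",place([.5558,-.123,np.radians(-.3)],np.c_[H,[.003]*4],.037))-[210,140]+.5)*8).round().tolist())
E
```

```text
clock: 26.98
position: [0.5293, -0.0934, 0.1594]
contact_force: [0.5, -1.1, 0.2]
[[451.0, 399.0], [277.0, 464.0], [302.0, 206.0], [172.0, 250.0]]
```

View pics/c8.png

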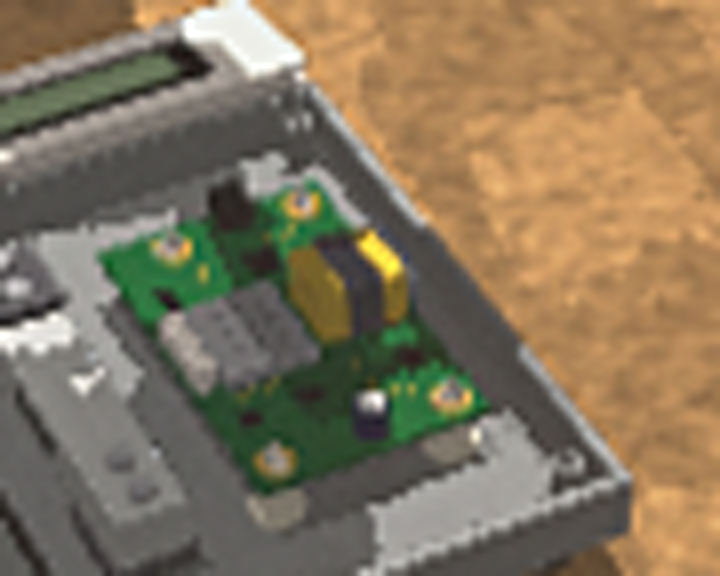

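The rings are at (452,397), (276,461), (302,204) and (172,248). That is within 3 crop pixels of the predicted home positions, and white barbs show in all four holes, so the board is flush.

```bash
python3 -c "
from rig import ctrl
print(ctrl.hand_in())"
```

```text
the job is handed in; nothing more can be done
None
```

The board is snapped onto all four posts and I handed the job in at about 27 s; the highest force I read while pressing was 13.5 N, the final picture shows it flush, and the hand-in returned no verdict. The real fingertips sit about 30 mm higher than the stated tool length, so I found the heights by touch.

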